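Put the long roller sleeve on its drying spigot

TASK

Pick up the long narrow roller sleeve and put it on the slim spigot of the drying stand, lowering it gently, not dropping it, until it sits fully home and upright on the spigot's shoulder, then let go. Leave the short wide sleeve and the wine glass standing where they are.

Things in the scene. Friction and masses are not known exactly. Their poses are not given: they have to be found in the camera images.
- sleeve_center (a point): The long narrow roller sleeve: a dark rubber tube, open right through, standing upright and loose; outside diameter 46 mm, bore 34 mm, length 90 mm, about 100 g. This point is its centre, on the axis 45 mm above its lower end; z along its axis, up at the start. Round: any grasp yaw serves; gripping 15 to 25 mm above the centre keeps the fingers clear of the stand.
- spigot_foot (a point): Slim spigot of the fixed drying stand (board 90 x 220 x 18 mm, any yaw): aluminium pin, diameter 20, height 60 mm, top 14 mm tapering to 10. This point: on its axis at its foot, on top of its shoulder disc, 24 mm above the table; z up. Home: sleeve's lower end on the shoulder, its centre 45 mm above this point. A 40 mm thick spigot, 42 mm tall, stands 120 mm away towards -y of this frame.
- short_sleeve_center (a point): The short wide roller sleeve, not to be used: a dark rubber tube standing loose on the table; outside diameter 64 mm, bore 48 mm, height 50 mm. This point is its centre, half-way up. An ink tin 62 mm in diameter and 75 mm tall also stands near; the two sleeves and the tin stand in any order, centres at least 120 mm apart.
- wineglass: An empty stemmed wine glass, 175 mm tall, foot 68 mm and bowl 78 mm in diameter, standing loose at the far side of the table. Its origin is the centre of the foot's underside, z up.
Things that resemble listed ones, but are neither listed nor needed, are in the scene too. What is shaped like the part that bears sleeve_center but blue or green is not meant.

How it is judged:
By the outcome, as a careful person would: the job done as asked, in the order asked, and still so for the second after the job is handed in, with the robot touching nothing.
It also fails if it takes over 43 s, if anything falls off the work surface, if the arm or the gripper's body presses on something with over 40 N, if the wrist force passes 120 N, or if a joint passes its speed limit or range.

ROBOT

A 7-joint arm with a two-finger parallel gripper is mounted at the origin on the work surface. World frame = base frame: x ahead of the robot, y to its left, z up, the work surface at z = 0. Lengths are in m, angles in rad, forces in N, time in s.
With the tool pointing down it reaches from about 0.425 to 0.95 m from the base axis. Payload 4.7 kg.
Tool frame: the origin (TCP) lies midway between the tips of the shut fingers; the grasp point (between the pads) lies r.pinch_z behind it (r.pinch_z is the distance from the TCP to the grasp point, in m); z points along the fingers, y is the direction in which the jaws open and shut (so a half turn about z gives the same grasp; the last joint's range is limited). The gripper opens to 85 mm and grips with 20 to 120 N. Pads are 22 mm wide; open, the fingers measure 114 mm over their backs; the gripper's body (76 mm by 85 mm) begins 54 mm behind the grasp point. The pads swing forward as they close: fully open they stand 13 mm farther back than shut.
Start: joints at [1.083, 0.469, -0.049, 1.532, 0.024, 1.141, -0.082], TCP at [0.299, -0.605, 0.231] pointing down, gripper open.
Joint ranges: [-2.59, 2.59], [-0.33, 1.99], [-1.39, 1.29], [0.1, 2.45], [-1.04, 4.18], [0.21, 1.99], [-2.66, 2.66]. Speed limits (rad/s): [2.57, 2.57, 3.14, 3.14, 3.14, 3.14, 3.14].

INTERFACE

Orientations are given as a rotation vector (axis times angle).
In Python, from workcell import telemetry, vision, r gives the robot as it stands. The module is installed in compiled form; this text tells all that it offers.
- The arm moves only by the tool jog_arm, never from a script. Its argument "targets" is a list of rows, each a list of 3 entries, a list of its own where there are three numbers: the closure, from 0 (fully open) to 1 (shut), then the shift along the tool's x, y, z in cm, then the turn, a rotation vector about the tool's x, y, z in rad. In form: [[fingers, [dx, dy, dz], [wx, wy, wz]], ...]. A call has 1 to 5 rows; each row is the pose to reach, as a shift and turn from the pose commanded when the call began, along the tool's axes at that moment; what a row does not reach only later rows make up. A row lasts 1/12 s, in which the tool goes at most 41.7 mm and 7.16 degrees, less where a joint would pass 70% of its speed; a pose out of reach is approached as far as the arm can. A call with a gripper value outside its range is refused whole. The fingers move at their own pace and stop on an object; "grip_force" is the grip in N (left out, the last holds). Time passes only in rows, so rows that repeat a pose let the fingers close. It gives the time, the measured TCP pose, the force and the opening at its end, in the units of the state.
- telemetry.observe(): the state, without advancing time (a new reading comes with each control period).
- vision.camera(name): name is "scene" or "top"; returns the picture (400x640x3 uint8, blue, green, red); there is no depth.
- vision.camera_model(name): a dict with "fx", "fy", "cx", "cy" (pixels), "k1" (the pictures are not rectified: a ray, as slopes to the right and down, at radius r is drawn at 1 + k1 r^2 times it, then the intrinsics apply), "rvec" (rotation vector, rad) and "tvec" (3), from world to camera coordinates, as OpenCV has them. Camera axes: x right, y down, z forward; pixel columns grow to the right and rows downward; lengths in m; the calibration is good to about 2 mm. A picture is of the moment at which its call begins. camera_model takes no time and is no camera call.
- r.hand_in(): hands the job in, once; it reports no verdict.
The state is a dict: "time": time; "joint_pos": joint angles; "joint_velocities": joint speeds; "joint_efforts": joint torques, N m; "tcp_pos": TCP position; "ee_rot": TCP orientation; "force": force on the tool from outside, world axes, zero at the start; "moment": the same for the moment, N m; "gripper_width": finger opening in m.
Only numpy, scipy, OpenCV 4.12 (cv2) and the standard library are available. Lean on these libraries where they do the work, as an engineer would, in place of code of your own. Each camera call takes 0.05 s, during which the arm holds its last target. There are 200 camera calls.

## Working session

There is one attempt and no reset: what is moved stays moved. The work goes in short steps, Python scripts to look and compute and a tool call to move; the robot and the scene stay as the last step left them, time stands still between calls to the robot, and variables do not carry over. Pictures are saved under pics/ and viewed, about 8 in all and at most 12, crops included, and the job is handed in when it is done.

Besides the shell and the picture viewer there is one more tool, called after ">>>" as name(argument=value, ...) on one line, values as JSON. jog_arm: Moves the arm, as the interface text tells. Its arguments: {"type":"object","properties":{"targets":{"type":"array"},"grip_force":{"type":"number"}},"required":["targets"]}

```bash
mkdir -p pics; cat > h.py <<'E'
import numpy as np, cv2
from workcell import telemetry, vision, r
def snap(n,f,crop=None,s=1):
    im=vision.camera(n)
    if crop: x0,y0,x1,y1=crop; im=im[y0:y1,x0:x1]
    cv2.imwrite('pics/'+f,cv2.resize(im,None,fx=s,fy=s,interpolation=cv2.INTER_CUBIC))
def cam(n):
    m=vision.camera_model(n); R=cv2.Rodrigues(np.array(m['rvec'],float))[0]; return m,R,np.array(m['tvec'],float).ravel()
def ray(n,u,v):
    m,R,t=cam(n); d=np.array([(u-m['cx'])/m['fx'],(v-m['cy'])/m['fy']]); p=d.copy()
    for _ in range(20): p=d/(1+m['k1']*(p@p))
    return -R.T@t, R.T@np.array([p[0],p[1],1])
def at_z(n,u,v,z):
    c,d=ray(n,u,v); return c+d*(z-c[2])/d[2]
def proj(n,P):
    m,R,t=cam(n); q=R@np.array(P,float)+t; p=q[:2]/q[2]; p=p*(1+m['k1']*(p@p)); return np.array([m['fx']*p[0]+m['cx'],m['fy']*p[1]+m['cy']])
E
python3 - <<'E'
from h import *
snap('top','t0.png'); snap('scene','s0.png')
print(telemetry.observe(), r.pinch_z)
for n in('top','scene'): print(cam(n), ray(n,320,200))
E
```

```text
{'time': 0.1, 'joint_pos': array([ 1.08304511,  0.46934786, -0.04861356,  1.53354046,  0.02409918,
        1.14103216, -0.08229841]), 'joint_velocities': array([ 1.82216276e-03, -1.15913760e-03,  2.57670334e-04, -3.56625419e-03,
        1.51928211e-03,  7.55465199e-05, -7.85991284e-04]), 'joint_efforts': array([ 7.92064038e-04, -5.11510956e+01, -4.69385320e-02, -2.38389730e+01,
        1.08346323e-02,  4.38419112e-03, -3.16707292e-05]), 'tcp_pos': array([ 0.29876312, -0.60470332,  0.23038955]), 'ee_rot': array([-3.05761761e+00, -7.14142922e-01,  7.01177884e-04]), 'force': array([-0.82186654, -0.23679295,  0.49677778]), 'moment': array([ 0.03755641, -0.00881691, -0.01136604]), 'gripper_width': 0.08553986012012593} 0.0187
({'fx': 424.6479022014347, 'fy': 424.6479022014347, 'cx': 321.6098583636099, 'cy': 201.2806584496488, 'k1': 0.025519340031667934, 'rvec': array([ 2.19320052, -2.15081634,  0.15568858]), 'tvec': array([0.01313629, 0.58549378, 0.88266466])}, array([[ 0.01796419, -0.99949751,  0.02611539],
       [-0.99283902, -0.0209176 , -0.11761433],
       [ 0.1181015 , -0.02381553, -0.9927159 ]]), array([0.01313629, 0.58549378, 0.88266466])) (array([0.47682106, 0.04639794, 0.94475464]), array([ 0.12102762, -0.01996331, -0.9924602 ]))
({'fx': 395.9087911669235, 'fy': 395.9087911669235, 'cx': 319.66555132822197, 'cy': 198.2946767863711, 'k1': -0.042860647063854326, 'rvec': array([ 1.4382339 ,  2.34934127, -0.68637502]), 'tvec': array([ 0.20943795, -0.41975637,  1.16883201])}, array([[-0.45285244,  0.89155541,  0.00732295],
       [ 0.74738425,  0.38407569, -0.54212788],
       [-0.48614961, -0.24003087, -0.84026408]]), array([ 0.20943795, -0.41975637,  1.16883201])) (array([0.97679102, 0.25504845, 0.75303222]), array([-0.48331291, -0.23762337, -0.84259304]))
```

View pics/t0.png

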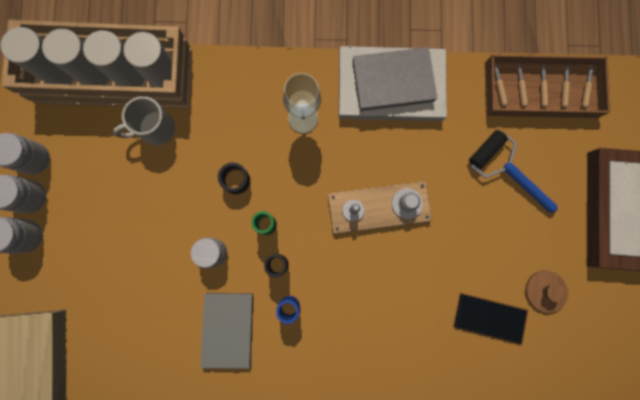

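View pics/s0.png

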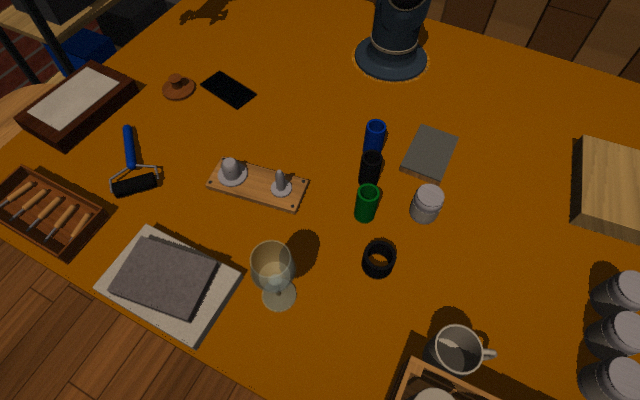

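The long narrow sleeve is the black one, at about (277,265) in top and (371,168) in scene, between a green and a blue lookalike. The slim spigot is at top (354,210). The wide sleeve is at (234,179), the tin at (208,253) and the glass foot at (303,118). I'll take an enlarged crop next.

```bash
python3 - <<'E'
from h import *
a=vision.camera('top')[170:330,190:390]; b=vision.camera('scene')[110:230,200:440]
f=lambda i,s:np.clip(cv2.resize(i,None,fx=s,fy=s,interpolation=cv2.INTER_CUBIC).astype(float)*1.6,0,255)
cv2.imwrite('pics/t1.png',f(a,3.75)); cv2.imwrite('pics/s1.png',f(b,3.3))
E
```

```text
[ WARN:0@3.519] global loadsave.cpp:1063 imwrite_ Unsupported depth image for selected encoder is fallbacked to CV_8U.
```

View pics/t1.png

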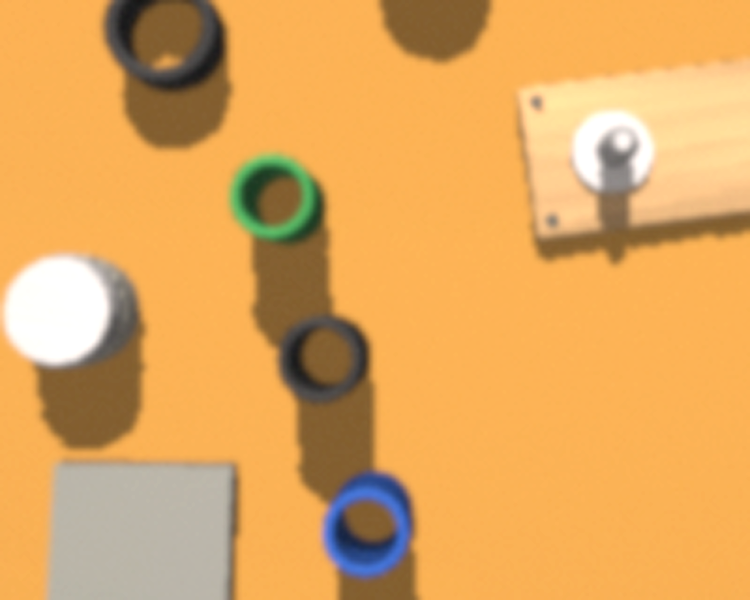

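View pics/s1.png

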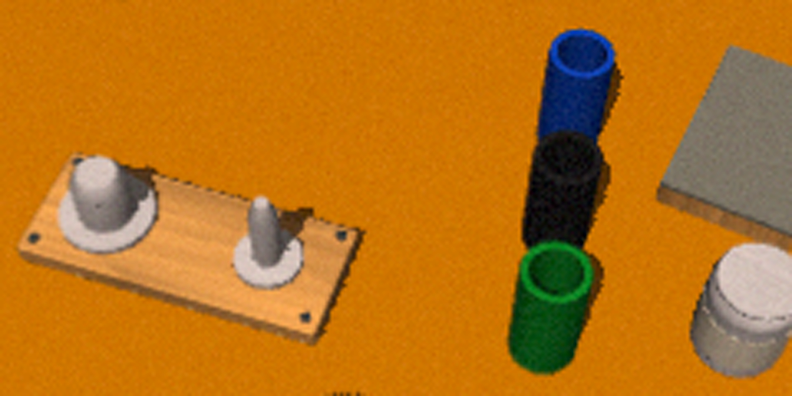

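```bash
python3 - <<'E'
from h import *
T=lambda x,y:(190+(x+.5)/3.75-.5,170+(y+.5)/3.75-.5)
S=lambda x,y:(200+(x+.5)/3.3-.5,110+(y+.5)/3.3-.5)
for n,a,b,z in [('sleeve rim',(322,358),(566,158),.09),('tip',(621,142),(262,200),.084),('disc',(613,152),(267,258),.024)]:
    print(n,at_z('top',*T(*a),z),at_z('scene',*S(*b),z))
for n,a in [('green',(275,198)),('blue',(368,531))]: print(n,at_z('top',*T(*a),.09))
print('tin',at_z('top',*T(57,311),.075),'corners',at_z('top',*T(520,90),.018),at_z('top',*T(545,240),.018))
print('glassfoot',at_z('top',303,118,0))
R=cv2.Rodrigues(telemetry.observe()['ee_rot'])[0]; print(R)
E
```

```text
sleeve rim [0.44904238 0.11513348 0.09      ] [0.45023039 0.11666582 0.09      ]
tip [ 0.56788218 -0.04315703  0.084     ] [ 0.56615229 -0.04402644  0.084     ]
disc [ 0.56828174 -0.04478438  0.024     ] [ 0.5700939  -0.04328662  0.024     ]
green [0.53327754 0.14285765 0.09      ]
blue [0.3601614  0.08832492 0.09      ]
tin [0.4712792  0.25901647 0.075     ] corners [0.60435586 0.00972291 0.018     ] [ 0.51667277 -0.00623524  0.018     ]
glassfoot [0.78027747 0.06979232 0.        ]
[[ 8.96565340e-01  4.42911159e-01 -5.43577707e-04]
 [ 4.42911491e-01 -8.96564767e-01  1.01501548e-03]
 [-3.77909356e-05 -1.15078451e-03 -9.99999337e-01]]
```

```bash
cat >> h.py <<'E'
def go(*pts,jaw=-72.2):
    s=telemetry.observe(); R=cv2.Rodrigues(s['ee_rot'])[0]
    a=np.radians(jaw); y=np.array([np.cos(a),np.sin(a),0]); z=np.array([0,0,-1.]); G=np.c_[np.cross(y,z),y,z]
    for p in pts: print(p,'shift cm',np.round(R.T@(np.array(p)-s['tcp_pos'])*100,2))
    print('turn',np.round(cv2.Rodrigues(R.T@G)[0].ravel(),4),'tcp',s['tcp_pos'].round(4),'t',round(s['time'],2),'w',round(s['gripper_width'],4),'F',s['force'].round(1))
E
python3 -c "
from h import *
go((.47,-.25,.23),(.4496,.116,.16))"
```

```text
(0.47, -0.25, 0.23) shift cm [ 31.06 -24.23   0.09]
(0.4496, 0.116, 0.16) shift cm [ 45.45 -57.94   7.13]
turn [-1.100e-03  1.000e-04  1.482e-01] tcp [ 0.2988 -0.6049  0.2307] t 0.2 w 0.0856 F [ 0.2  0.8 -0.2]
```

>>> jog_arm(targets=[[0,[3.1,-2.4,0],[0,0,0.05]],[0,[6.2,-4.8,0],[0,0,0.1]],[0,[9.3,-7.3,0],[0,0,0.148]],[0,[12.4,-9.7,0],[0,0,0.148]],[0,[15.5,-12.1,0],[0,0,0.148]]])

```text
time: 0.62
tcp_pos: [0.3848, -0.4262, 0.2312]
ee_rot: [-3.104, -0.486, 0.0]
force: [0.8, 0.0, 0.7]
gripper_width: 0.0854
```

```bash
python3 -c "
from h import *
go((.47,-.25,.23),(.4496,.116,.16))
print(telemetry.observe()['joint_pos'])"
```

```text
(0.47, -0.25, 0.23) shift cm [ 13.5  -14.17   0.12]
(0.4496, 0.116, 0.16) shift cm [ 22.74 -49.65   7.12]
turn [-0.0001  0.0001 -0.0002] tcp [ 0.3848 -0.4262  0.2312] t 0.62 w 0.0854 F [0.8 0.  0.7]
[ 0.83060785  0.30730195 -0.08490014  1.7758055   0.02942716  1.05981832
 -0.52507984]
```

>>> jog_arm(targets=[[0,[2.7,-2.8,0],[0,0,0]],[0,[5.4,-5.7,0],[0,0,0]],[0,[8.1,-8.5,0],[0,0,0]],[0,[10.8,-11.3,0],[0,0,0]],[0,[13.5,-14.2,0],[0,0,0]]])

```text
time: 1.03
tcp_pos: [0.4699, -0.2499, 0.2314]
ee_rot: [3.103, 0.486, 0.0]
force: [0.9, -0.5, -0.4]
gripper_width: 0.0854
```

>>> jog_arm(targets=[[0,[0.9,-3.6,0],[0,0,0]],[0,[1.8,-7.1,0],[0,0,0]],[0,[2.8,-10.7,0],[0,0,0]],[0,[3.7,-14.2,0],[0,0,0]],[0,[4.6,-17.7,0],[0,0,0]]])

```text
time: 1.45
tcp_pos: [0.4586, -0.0672, 0.2314]
ee_rot: [3.103, 0.486, 0.0]
force: [0.6, 0.4, -0.1]
gripper_width: 0.0855
```

>>> jog_arm(targets=[[0,[0.9,-3.6,0.5],[0,0,0]],[0,[1.8,-7.1,1],[0,0,0]],[0,[2.8,-10.7,2],[0,0,0]],[0,[3.7,-14.2,3],[0,0,0]],[0,[4.6,-17.7,4],[0,0,0]]])

```text
time: 1.87
tcp_pos: [0.4484, 0.1152, 0.1912]
ee_rot: [3.104, 0.486, 0.002]
force: [0.1, 0.9, -0.6]
gripper_width: 0.0854
```

```bash
python3 -c "
from h import *
go((.4496,.116,.12),(.4496,.116,.043))
print(telemetry.observe()['joint_pos'])
snap('top','t2.png',(190,170,390,330),3.75); snap('scene','s2.png',(260,60,480,220),3.5)
for x in (proj('scene',(.4496,.116,.09)),proj('top',(.4496,.116,.09))): print(x)"
```

```text
(0.4496, 0.116, 0.12) shift cm [ 0.13 -0.04  7.12]
(0.4496, 0.116, 0.043) shift cm [ 0.12 -0.04 14.82]
turn [ 0.0004 -0.0009 -0.0001] tcp [0.4484 0.1152 0.1912] t 1.87 w 0.0854 F [ 0.1  0.9 -0.6]
[ 0.06376257  0.19989672 -0.45887728  2.04356468  0.11134074  0.92045874
 -1.71491471]
[370.99429201 157.21340318]
[275.07118362 264.80856353]
```

View pics/s2.png

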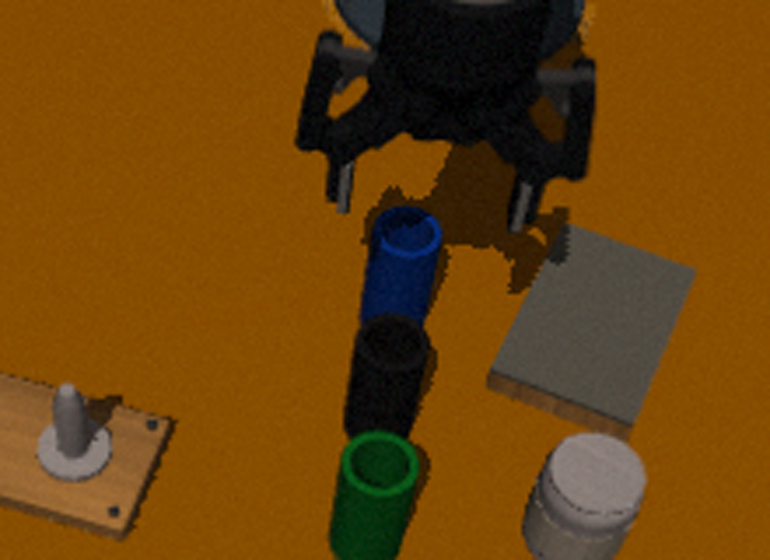

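The hand is squarely above the black sleeve and the fingers straddle its sides, clear of the green and blue ones. I'll descend now.

>>> jog_arm(targets=[[0,[0.12,-0.05,3],[0,0,0]],[0,[0.12,-0.05,6],[0,0,0]],[0,[0.12,-0.05,9],[0,0,0]],[0,[0.12,-0.05,11],[0,0,0]],[0,[0.12,-0.05,12],[0,0,0]]])

```text
time: 2.38
tcp_pos: [0.4483, 0.1132, 0.0689]
ee_rot: [3.103, 0.485, -0.007]
force: [0.1, 0.1, 0.5]
gripper_width: 0.0855
```

```bash
python3 -c "
from h import *
go((.4496,.116,.043))
snap('top','t3.png',(190,170,390,330),3.75); snap('scene','s3.png',(260,60,480,220),3.5)"
```

```text
(0.4496, 0.116, 0.043) shift cm [ 0.22 -0.22  2.59]
turn [ 0.0001  0.0045 -0.0003] tcp [0.4483 0.1132 0.0689] t 2.38 w 0.0855 F [0.1 0.1 0.5]
```

View pics/s3.png

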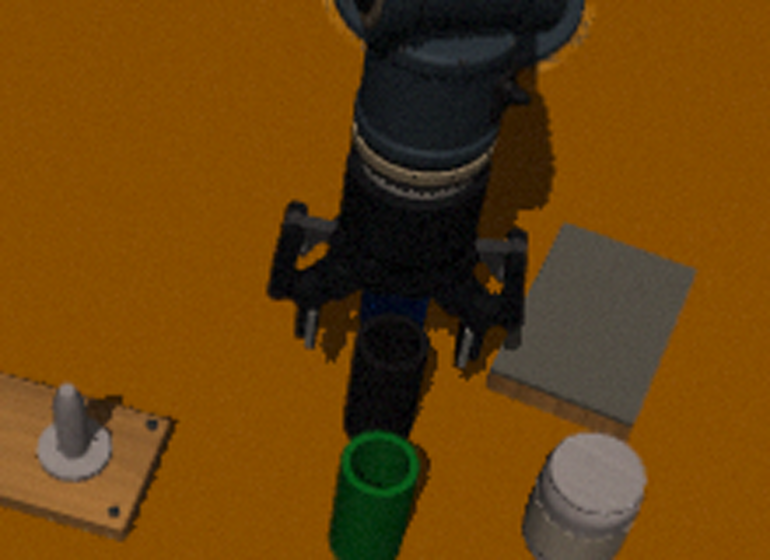

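The fingers straddle the sleeve evenly, with tips at about (310,345) and (462,362) and the rim at (393,342). I'll go down the last bit.

>>> jog_arm(targets=[[0,[0.2,-0.2,1],[0,0,0]],[0,[0.2,-0.2,2],[0,0,0]],[0,[0.2,-0.2,2.6],[0,0,0]],[0,[0.2,-0.2,2.6],[0,0,0]]])

```text
time: 2.82
tcp_pos: [0.4506, 0.1167, 0.0445]
ee_rot: [3.103, 0.486, -0.002]
force: [-0.1, 0.4, 1.0]
gripper_width: 0.0857
```

```bash
python3 -c "
from h import *
go((.4496,.116,.043))"
```

```text
(0.4496, 0.116, 0.043) shift cm [-0.12  0.04  0.15]
turn [0.0002 0.0014 0.0002] tcp [0.4506 0.1167 0.0445] t 2.82 w 0.0857 F [-0.1  0.4  1. ]
```

>>> jog_arm(targets=[[0.2,[-0.1,0,0.1],[0,0,0]],[0.4,[-0.1,0,0.1],[0,0,0]],[0.6,[-0.1,0,0.1],[0,0,0]],[0.8,[-0.1,0,0.1],[0,0,0]],[0.8,[-0.1,0,0.1],[0,0,0]]], grip_force=35)

```text
time: 3.23
tcp_pos: [0.4505, 0.1167, 0.0448]
ee_rot: [3.104, 0.486, 0.001]
force: [-0.6, -0.1, 2.0]
gripper_width: 0.0446
```

>>> jog_arm(targets=[[0.8,[0,0,0],[0,0,0]],[0.8,[0,0,0],[0,0,0]],[0.8,[0,0,0],[0,0,0]],[0.8,[0,0,0],[0,0,0]]])

```text
time: 3.57
tcp_pos: [0.4505, 0.1168, 0.0447]
ee_rot: [3.104, 0.486, 0.001]
force: [-1.8, 0.3, 5.8]
gripper_width: 0.0444
```

>>> jog_arm(targets=[[0.8,[0,0,-0.5],[0,0,0]],[0.8,[0,0,-1.5],[0,0,0]],[0.8,[0,0,-3],[0,0,0]],[0.8,[0,0,-4.5],[0,0,0]],[0.8,[0,0,-6],[0,0,0]]])

```text
time: 3.98
tcp_pos: [0.4498, 0.1166, 0.1053]
ee_rot: [-3.104, -0.486, 0.0]
force: [0.8, -0.0, -0.2]
gripper_width: 0.0445
```

>>> jog_arm(targets=[[0.8,[0,0,-2],[0,0,0]],[0.8,[0,0,-4],[0,0,0]],[0.8,[0,0,-6],[0,0,0]],[0.8,[0,0,-6.5],[0,0,0]],[0.8,[0,0,-6.5],[0,0,0]]])

```text
time: 4.4
tcp_pos: [0.451, 0.1169, 0.1709]
ee_rot: [3.104, 0.486, 0.006]
force: [-0.3, 0.1, -0.4]
gripper_width: 0.0442
```

```bash
python3 -c "
from h import *
go((.568,-.044,.17))
a=vision.camera('top')[170:330,190:390]; b=vision.camera('scene')[60:220,260:480]
f=lambda i,w:cv2.resize(i,(w,400),interpolation=cv2.INTER_CUBIC)
cv2.imwrite('pics/c4.png',np.hstack([f(b,550)]))"
```

```text
(0.568, -0.044, 0.17) shift cm [ 6.22 18.89  0.12]
turn [ 0.0006 -0.0037 -0.0001] tcp [0.451  0.1169 0.1709] t 4.4 w 0.0442 F [-0.3  0.1 -0.4]
```

View pics/c4.png

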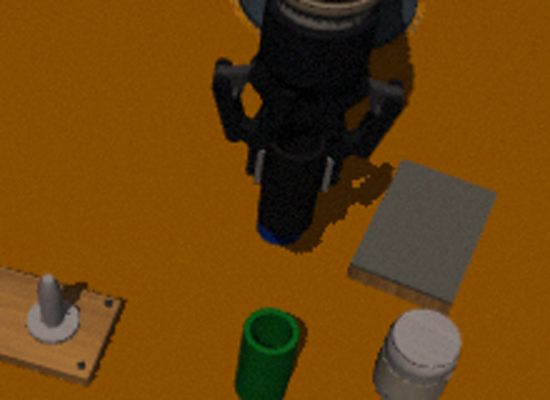

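The sleeve is held upright and clear of the table. I'll carry it over the slim spigot.

>>> jog_arm(targets=[[0.8,[0.8,2.4,0],[0,0,0]],[0.8,[1.8,5.4,0],[0,0,0]],[0.8,[2.8,8.4,0],[0,0,0]],[0.8,[3.8,11.4,0],[0,0,0]],[0.8,[4.8,14.4,0],[0,0,0]]])

```text
time: 4.92
tcp_pos: [0.5394, -0.0071, 0.1674]
ee_rot: [-3.103, -0.487, 0.005]
force: [-0.0, 0.0, -0.6]
gripper_width: 0.0445
```

>>> jog_arm(targets=[[0.8,[0.7,2.2,0],[0,0,0]],[0.8,[1.2,3.8,0],[0,0,0]],[0.8,[1.4,4.5,0],[0,0,0]],[0.8,[1.4,4.5,0],[0,0,0]]])

```text
time: 5.25
tcp_pos: [0.5669, -0.0455, 0.1681]
ee_rot: [-3.104, -0.483, 0.003]
force: [0.0, -0.5, -2.2]
gripper_width: 0.0446
```

```bash
python3 -c "
from h import *
go((.568,-.044,.17),(.568,-.044,.1387))
b=vision.camera('scene')[60:240,180:390]; a=vision.camera('top')[150:270,290:420]
f=lambda i:np.clip(cv2.resize(i,(int(i.shape[1]*430/i.shape[0]),430),interpolation=cv2.INTER_CUBIC)*1.6,0,255)
im=f(b); cv2.imwrite('pics/c5.png',im.astype('uint8'))
print(proj('scene',(.568,-.044,.084)),proj('scene',(.568,-.044,.126)))"
```

```text
(0.568, -0.044, 0.17) shift cm [ 0.15 -0.1  -0.19]
(0.568, -0.044, 0.1387) shift cm [ 0.16 -0.1   2.94]
turn [-0.0007  0.0018 -0.0019] tcp [ 0.5669 -0.0455  0.1681] t 5.25 w 0.0446 F [ 0.  -0.5 -2.2]
[278.61495441 170.8880998 ] [276.96221489 158.38823926]
```

View pics/c5.png

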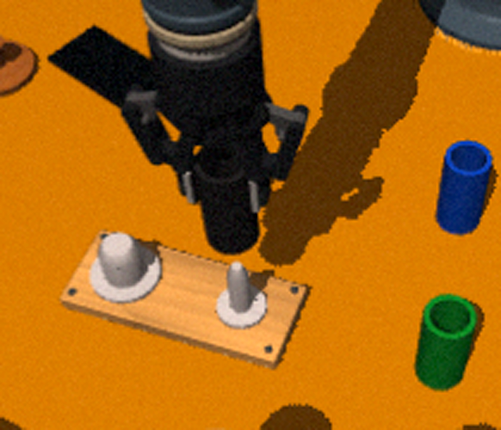

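The sleeve bottom appears at pixel (277,159) against a predicted (277,158), and the spigot tip is straight below at (279,170.5). The sleeve is aligned, so I'll lower it.

>>> jog_arm(targets=[[0.8,[0.15,-0.1,1],[0,0,0]],[0.8,[0.15,-0.1,2],[0,0,0]],[0.8,[0.15,-0.1,3],[0,0,0]],[0.8,[0.15,-0.1,3.8],[0,0,0]],[0.8,[0.15,-0.1,4.2],[0,0,0]]])

```text
time: 5.77
tcp_pos: [0.5668, -0.0426, 0.1253]
ee_rot: [-3.103, -0.487, 0.005]
force: [0.6, -0.2, -1.4]
gripper_width: 0.0445
```

```bash
python3 -c "
from h import *
go((.568,-.044,.08),(.568,-.044,.0687))"
```

```text
(0.568, -0.044, 0.08) shift cm [0.08 0.18 4.53]
(0.568, -0.044, 0.0687) shift cm [0.09 0.18 5.66]
turn [-0.001   0.0028  0.0009] tcp [ 0.5668 -0.0426  0.1253] t 5.77 w 0.0445 F [ 0.6 -0.2 -1.4]
```

>>> jog_arm(targets=[[0.8,[0.1,0.1,1],[0,0,0]],[0.8,[0.1,0.1,2],[0,0,0]],[0.8,[0.1,0.1,3],[0,0,0]],[0.8,[0.1,0.1,4],[0,0,0]],[0.8,[0.1,0.1,4.4],[0,0,0]]])

```text
time: 6.18
tcp_pos: [0.5683, -0.0436, 0.0813]
ee_rot: [-3.103, -0.486, 0.004]
force: [0.1, -0.3, -1.0]
gripper_width: 0.0445
```

```bash
python3 -c "
from h import *
go((.568,-.044,.0687))"
```

```text
(0.568, -0.044, 0.0687) shift cm [-0.04  0.03  1.26]
turn [-0.001   0.0026  0.0001] tcp [ 0.5683 -0.0436  0.0813] t 6.18 w 0.0445 F [ 0.1 -0.3 -1. ]
```

>>> jog_arm(targets=[[0.8,[0,0,0.4],[0,0,0]],[0.8,[0,0,0.7],[0,0,0]],[0.8,[0,0,0.9],[0,0,0]],[0.8,[0,0,1.0],[0,0,0]],[0.8,[0,0,1.1],[0,0,0]]])

```text
time: 6.6
tcp_pos: [0.5696, -0.0436, 0.0725]
ee_rot: [3.104, 0.486, 0.001]
force: [0.2, -0.1, -1.1]
gripper_width: 0.0446
```

>>> jog_arm(targets=[[0.8,[0,0,0.05],[0,0,0]],[0.8,[0,0,0.1],[0,0,0]],[0.8,[0,0,0.1],[0,0,0]]])

```text
time: 6.85
tcp_pos: [0.5694, -0.0436, 0.0714]
ee_rot: [3.104, 0.486, 0.0]
force: [-0.1, 0.4, -0.8]
gripper_width: 0.0443
```

>>> jog_arm(targets=[[0.8,[0,0,0.05],[0,0,0]],[0.8,[0,0,0.1],[0,0,0]],[0.8,[0,0,0.1],[0,0,0]]])

```text
time: 7.1
tcp_pos: [0.5693, -0.0436, 0.0703]
ee_rot: [3.104, 0.486, -0.0]
force: [-0.4, 0.3, -1.0]
gripper_width: 0.0447
```

>>> jog_arm(targets=[[0.8,[0,0,0.05],[0,0,0]],[0.8,[0,0,0.1],[0,0,0]],[0.8,[0,0,0.1],[0,0,0]]])

```text
time: 7.35
tcp_pos: [0.5693, -0.0436, 0.0692]
ee_rot: [3.104, 0.486, -0.0]
force: [0.3, -0.1, -1.3]
gripper_width: 0.0443
```

>>> jog_arm(targets=[[0.8,[0,0,0.05],[0,0,0]],[0.8,[0,0,0.1],[0,0,0]],[0.8,[0,0,0.1],[0,0,0]]])

```text
time: 7.6
tcp_pos: [0.5695, -0.0435, 0.0688]
ee_rot: [3.103, 0.486, 0.0]
force: [-0.6, -0.4, 3.2]
gripper_width: 0.0445
```

The force rose by about 4 N at z 0.0688, against a predicted 0.0687, so the sleeve is on the shoulder. I'll release gently.

>>> jog_arm(targets=[[0.4,[0,0,0],[0,0,0]],[0.35,[0,0,0],[0,0,0]],[0.25,[0,0,0],[0,0,0]],[0.1,[0,0,0],[0,0,0]],[0,[0,0,0],[0,0,0]]])

```text
time: 8.02
tcp_pos: [0.5693, -0.0436, 0.0682]
ee_rot: [3.104, 0.486, -0.0]
force: [-0.6, -0.7, 0.7]
gripper_width: 0.0847
```

>>> jog_arm(targets=[[0,[0,0,0],[0,0,0]],[0,[0,0,-1],[0,0,0]],[0,[0,0,-2],[0,0,0]],[0,[0,0,-4],[0,0,0]],[0,[0,0,-6],[0,0,0]]])

```text
time: 8.43
tcp_pos: [0.5692, -0.0435, 0.1296]
ee_rot: [-3.104, -0.486, 0.0]
force: [0.0, 0.0, 0.5]
gripper_width: 0.0857
```

>>> jog_arm(targets=[[0,[0,0,-3],[0,0,0]],[0,[0,0,-6],[0,0,0]],[0,[0,0,-9],[0,0,0]],[0,[0,0,-11],[0,0,0]],[0,[0,0,-12],[0,0,0]]])

```text
time: 8.85
tcp_pos: [0.5709, -0.0433, 0.2531]
ee_rot: [3.102, 0.486, 0.011]
force: [0.4, -0.5, 1.0]
gripper_width: 0.0855
```

```bash
python3 -c "
from h import *
go((.568,-.044,.0687))
b=vision.camera('scene'); cv2.imwrite('pics/c6.png',np.clip(cv2.resize(b[80:320,170:450],None,fx=2.5,fy=2.5,interpolation=cv2.INTER_CUBIC)*1.6,0,255).astype('uint8'))
for z in (.024,.114): print(z,(proj('scene',(.569,-.044,z))-[170,80])*2.5)"
```

```text
(0.568, -0.044, 0.0687) shift cm [-0.42 -0.08 18.43]
turn [ 0.0027 -0.0066  0.0002] tcp [ 0.5709 -0.0433  0.2531] t 8.85 w 0.0855 F [ 0.4 -0.5  1. ]
0.024 [276.3220834  268.38072269]
0.114 [268.00307881 206.03647553]
```

View pics/c6.png

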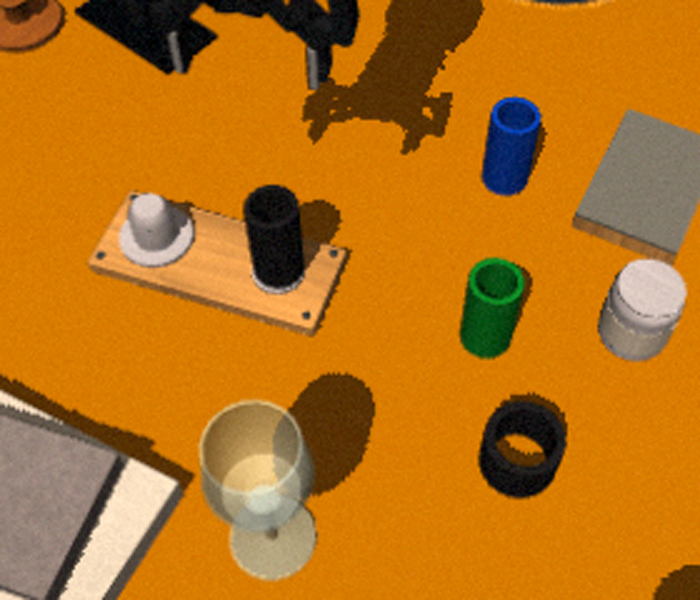

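The sleeve stands upright on the slim spigot's shoulder. Its rim is centred at about (271,206) in the crop, against (268,206) predicted for home. The glass and the wide sleeve look unmoved, and the gripper is clear.

```bash
python3 -c "
from h import *
print(r.hand_in())"
```

```text
the job is handed in; nothing more can be done
None
```

I put the long black narrow sleeve on the slim spigot of the drying stand, let go, backed the arm away and handed the job in at about 9 s.

- **Lowering:** I brought the sleeve down in 1 mm steps at the end. It touched the shoulder with about 4 N at TCP height 0.0688 m; I had predicted 0.0687 m.
- **Final picture:** The sleeve stands upright and fully home. Its rim is within about 1 camera pixel of the predicted position.
- **Other objects:** The wine glass and the short wide sleeve looked unmoved, and the open gripper is well clear.

No check failed or disagreed, but I did not take a second camera view (top) after the release.

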